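# Set a jeweller's sine plate to 30 degrees on a block stack

### The arm

A 6-joint arm with a two-finger parallel gripper is mounted at the origin on the work surface. World frame = base frame: x ahead of the robot, y to its left, z up, the work surface at z = 0. Lengths are in m, angles in rad, forces in N, time in s.
With the tool pointing down it reaches from about 0.25 to 0.775 m from the base axis. Payload 4 kg.
Tool frame: the origin (TCP) lies midway between the tips of the shut fingers; the grasp point (between the pads) lies 19 mm behind it; z points along the fingers, y is the line along which they close (so a half turn about z gives the same grasp; the last joint's range is limited). The gripper opens to 94 mm and grips with 3 to 60 N. Pads are 16 mm wide; open, the fingers measure 119 mm over their backs; the gripper's body (75 mm by 177 mm) begins 78 mm behind the grasp point.
Start: joints at [-1.409, 0.087, 1.371, -0, 1.684, -0.103], TCP at [0.144, -0.531, 0.206] pointing down, gripper open.
Joint ranges: [-3.1, 3.1], [-0.76, 2.03], [0.27, 2.55], [-1.08, 4.22], [0.17, 2.65], [-2.57, 2.57]. Speed limits (rad/s): [2.79, 2.79, 3.14, 3.14, 3.14, 3.14].

### API

Orientations are given as [roll, pitch, yaw] about the fixed x, y, z axes, in that order (R = Rz(yaw) Ry(pitch) Rx(roll)).
In Python, from bench import get_obs, snapshot, close_job gives the robot as it stands. The module is installed in compiled form; this text tells all that it offers.
- The arm moves only by the tool drive_tool, never from a script. Its argument "commands" is a list of rows, each a list of 6 numbers: the shift along the tool's x, y, z in units of 0.04 m (1.0 is 0.04 m), then the turn, a rotation vector about the tool's x, y, z in units of 0.1 rad (1.0 is 0.1 rad). In form: [[dx, dy, dz, wx, wy, wz], ...]. A call has 1 to 20 rows; each row shifts and turns the commanded pose from where the row before left it, along the tool's axes as they then stand; what a row does not reach is not made up. A row lasts 1/8 s, in which the tool goes at most 62.5 mm and 10.7 degrees, less where a joint would pass 70% of its speed; a pose out of reach is approached as far as the arm can. A call with a number of a shift or a turn outside -1 to 1 is refused whole. A call with a gripper value outside its range is refused whole. "gripper" is the closure, from 0 (fully open) to 1 (shut), set as the call begins (left out, the last holds). The fingers move at their own pace and stop on an object; the grip force is fixed at half the most. Time passes only in rows, so rows that do not move let the fingers close. It gives the time, the measured TCP pose, the force, the opening and the grip force at its end, in the units of the state.
- get_obs(): the state, without advancing time (a new reading comes with each control period).
- snapshot(name): name is "scene" or "side" or "wrist"; returns a dict with "image" (400x640x3 uint8, blue, green, red), "range_z" (400x640 float32, m along the optical axis (not along the pixel's ray), 0 where there is no reading), "fx", "fy", "cx", "cy" (pixels), "rvec" (rotation vector, rad) and "tvec" (3), from world to camera coordinates, as OpenCV has them. Camera axes: x right, y down, z forward; pixel columns grow to the right and rows downward; lengths in m; the calibration is good to about 2 mm. A picture is of the moment at which its call begins.
- close_job(): hands the job in; it is judged then, once.
The state is a dict: "time": time; "joint_positions": joint angles; "qvel": joint speeds; "joint_torque": joint torques, N m; "tool_pos": TCP position; "ee_rot": TCP orientation; "wrist_force": force on the tool from outside, world axes, zero at the start; "wrist_torque": the same for the moment, N m; "width": finger opening in m; "finger_force": force on a finger pad.
Only numpy, scipy, OpenCV 4.12 (cv2) and the standard library are available. Lean on these libraries where they do the work, as an engineer would, in place of code of your own. Each camera call takes 0.05 s, during which the arm holds its last target. There are 200 camera calls.

### The job

The tilting sine plate on the jeweller's bench lies at a shallow angle on the silver block; set it to 30 degrees. Swing the plate up by its side handle until it stands by itself, put the red block squarely on top of the silver block, lined up with it, then bring the plate gently down until its roller rests on the red block, without letting it drop, and let go. Leave the blue block, the pliers and the jar where they are, and the silver block in its place on the base.

Things in the scene. Friction and masses are not known exactly. Their poses are not given: they have to be found in the camera images.
- base: Fixed dark steel base of the sine plate, 110 (x) by 200 (y) by 18 mm thick; origin at the centre of its underside, on the bench. Near its +y end two ears carry the hinge of the plate; its -y end is under the plate's free end. Its place and yaw (up to 0.3 rad) vary.
- plate (a joint): Tilt (rad) of the steel plate, 88 wide, 160 long, 14 mm thick, 0.5 kg: 0 flat, grows as the free (base -y) end rises, stop at 1.75. Let go below about 1.0 it falls by its weight; from 1.25 on light hinge friction lets it stay where left. Starts at 0.194, on the silver block. sin(tilt) = stack height / 130 mm: silver + red (65 mm) gives 0.524 (30 degrees), silver + blue only 24 degrees.
- hinge (a point): Middle of the hinge axis, in the base frame (0, 75, 28) mm. The axis runs along the base's x; the point's axes are the base's.
- handle (a point): Point on the axis of the side handle, 41 mm from the plate's side: a dark round bar 12 mm thick, 76 mm long, towards base -x, parallel to the hinge, with a red end collar (18 mm thick, 12 long). At (-85, -130, 11) mm from the hinge point at tilt 0; swings about the hinge axis. At the start 64 mm above the bench. It can turn between the fingers, so a gripper may keep pointing down.
- roller (a point): Middle of the brass roller (20 mm thick, 80 mm long, along base x) under the plate's free end: 130 mm from the hinge axis. The roller's underside rests on the block below it. The point's axes turn with the plate.
- silver_block: Plain silver aluminium block 70 by 40 by 25 mm high, lying loose on the base under the roller, its 70 mm length along base x; origin at the centre of its underside, x along the 70 mm length, y across the 40 mm width, z up. Its centre is about 40 mm from the base's middle towards base -y. It stays there.
- red_block: Red block 70 by 40 by 40 mm high, about 0.3 kg, loose on the bench; origin at the centre of its underside, x along the 70 mm length, y across the 40 mm width, z up. It goes on the silver block, length along length (either way round).
- blue_block: Blue block 70 by 40 by 28 mm high, loose on the bench, not wanted; origin at the centre of its underside, x along the 70 mm length, y across the 40 mm width, z up. Red and blue blocks swap places from time to time.
- pliers: Yellow-handled pliers lying on the bench, 150 mm long, 16 mm high; origin at the pivot's underside, nose towards their x.
- jar: Green glass jar with white lid, 64 mm across, 75 mm high, standing; origin at the centre of its underside.

How it is judged:
On the way, in this order (a step that is already met when the one before it is completed fails the run):
1. the plate is swung up past 40 degrees, clear of the blocks (value of joint plate above 0.7 rad), for 0.2 s.
2. the red block stands squarely on the silver block on the base, with the plate still up (x of red_block in the frame of silver_block between -0.01 and 0.01 m and y of red_block in the frame of silver_block between -0.01 and 0.01 m and z of red_block in the frame of silver_block between 0.022 and 0.028 m and angle between the x axis of red_block and the x axis of silver_block, either way round below 0.2 rad and angle between each of red_block, silver_block's own z axis and vertical below 0.05 rad and z of silver_block in the frame of base between 0.015 and 0.021 m and x of silver_block in the frame of base between -0.02 and 0.02 m and y of silver_block in the frame of base between -0.055 and -0.025 m and value of joint plate above 0.6 rad), for 0.2 s.
At the end, for the whole second after the job is handed in: Tilt 0.499 to 0.544 rad, roller within 3 mm of the red block; red flat on silver (3 mm), centres within 10 mm each way, lengths within 0.2 rad; silver flat on the base, within 20 mm (base x) and 15 mm (base y) of (0, -40) mm; all at rest (x of red_block in the frame of silver_block between -0.01 and 0.01 m and y of red_block in the frame of silver_block between -0.01 and 0.01 m and z of red_block in the frame of silver_block between 0.022 and 0.028 m and angle between the x axis of red_block and the x axis of silver_block, either way round below 0.2 rad and angle between each of red_block, silver_block's own z axis and vertical below 0.05 rad and z of silver_block in the frame of base between 0.015 and 0.021 m and x of silver_block in the frame of base between -0.02 and 0.02 m and y of silver_block in the frame of base between -0.055 and -0.025 m and value of joint plate between 0.4986 and 0.5436 rad and z of roller in the frame of red_block between 0.046 and 0.053 m and linear speed of red_block below 0.01 m/s and velocity of joint plate between -0.05 and 0.05 rad/s); the robot touches nothing.
It fails at once if the plate dropped onto the blocks (falling faster than 2.5 rad/s below 0.75 rad) (velocity of joint plate below -2.5 rad/s and value of joint plate below 0.75 rad).
It fails at once if the blue block, the pliers or the jar moved by more than 30 mm (distance of any of blue_block, pliers, jar from where it was at the start of the episode above 0.03 m).
It also fails if it takes over 61 s, if anything falls off the work surface, if the arm or the gripper's body presses on something with over 40 N, if the wrist force passes 120 N, or if a joint passes its speed limit or range.

## Working session

There is one attempt and no reset: what is moved stays moved. The work goes in short steps, Python scripts to look and compute and a tool call to move; the robot and the scene stay as the last step left them, time stands still between calls to the robot, and variables do not carry over. Pictures are saved under pics/ and viewed, at most 10 in all, crops included, and the job is handed in when it is done.

Besides the shell and the picture viewer there is one more tool, called after "Emit:" as name(argument=value, ...) on one line, values as JSON. drive_tool: Moves the arm, as the interface text tells. Its arguments: {"type":"object","properties":{"commands":{"type":"array"},"gripper":{"type":"number"}},"required":["commands"]}

```bash
mkdir -p pics
cat > h.py <<'E'
import numpy as np, cv2
from bench import get_obs, snapshot
def snap(n, save=None):
    s=snapshot(n)
    if save: cv2.imwrite('pics/'+save,s['image'])
    R=cv2.Rodrigues(np.array(s['rvec'],float))[0]; t=np.array(s['tvec'],float).ravel()
    z=s['range_z']; v,u=np.indices(z.shape)
    C=np.stack([(u-s['cx'])/s['fx']*z,(v-s['cy'])/s['fy']*z,z],-1)
    W=(C-t)@R; W[z<=0]=np.nan
    return s,W
def masks(img):
    h=cv2.cvtColor(img,cv2.COLOR_BGR2HSV); H,S,V=cv2.split(h)
    return dict(red=((H<8)|(H>172))&(S>130)&(V>60), blue=(H>100)&(H<130)&(S>120)&(V>50), yellow=(H>20)&(H<35)&(S>130)&(V>80))
E
python3 - <<'E'
from h import *
for n in('scene','side','wrist'):
    s,W=snap(n,n+'0.png'); m=masks(s['image'])
    for k,a in m.items():
        c,l,st,ce=cv2.connectedComponentsWithStats(a.astype(np.uint8))
        for i in range(1,c):
            if st[i,4]>60:
                P=W[l==i]; P=P[~np.isnan(P[:,0])]
                if len(P)<20: continue
                zt=np.percentile(P[:,2],97); T=P[P[:,2]>zt-.004]
                r=cv2.minAreaRect((T[:,:2]*1000).astype(np.float32))
                print(n,k,st[i].tolist(),'ztop',zt.round(4),'top',np.round(r[0],1),np.round(r[1],1),round(r[2],1))
    
import cv2
a=cv2.imread('pics/scene0.png');b=cv2.imread('pics/side0.png')
E
```

```text
scene red [100, 101, 15, 35, 226] ztop 0.1988 top [  77.9 -468.8] [14.1 17.3] 43.0
scene red [450, 124, 25, 14, 134] ztop 0.0849 top [244. 633.] [83.2  6.7] 29.8
scene red [185, 203, 29, 33, 719] ztop 0.0411 top [ 482.3 -237.3] [40.3 72.2] 71.8
scene blue [130, 87, 43, 40, 746] ztop 0.1906 top [ -69.9 -410.7] [19.1 14.7] 50.8
scene blue [197, 252, 23, 36, 698] ztop 0.0294 top [ 660.7 -224.2] [40.  71.2] 88.8
scene yellow [116, 93, 14, 34, 219] ztop 0.1986 top [   5.1 -442. ] [18. 11.] 68.0
scene yellow [92, 109, 16, 36, 232] ztop 0.1891 top [ 118.1 -483.6] [15.2 13.2] 47.6
scene yellow [379, 172, 33, 14, 332] ztop 0.0164 top [393.1 318.1] [85.2 61.4] 83.4
side red [331, 287, 40, 31, 1106] ztop 0.0411 top [ 478.7 -239.2] [41.4 70. ] 72.5
side blue [406, 258, 37, 27, 653] ztop 0.0292 top [ 656.4 -226.8] [39.6 69.3] 89.2
side yellow [235, 146, 10, 20, 90] ztop 0.017 top [372.5 323.3] [87.8 13. ] 61.4
side yellow [247, 146, 11, 20, 95] ztop 0.0167 top [411.3 312.4] [86.4 12.6] 88.9
wrist red [221, 268, 23, 31, 262] ztop 0.2291 top [ 123.9 -487. ] [0.2 1.1] 69.3
wrist yellow [239, 212, 37, 57, 1021] ztop 0.1898 top [ 118.8 -489.2] [11.4 26.4] 88.1
```

View pics/scene0.png

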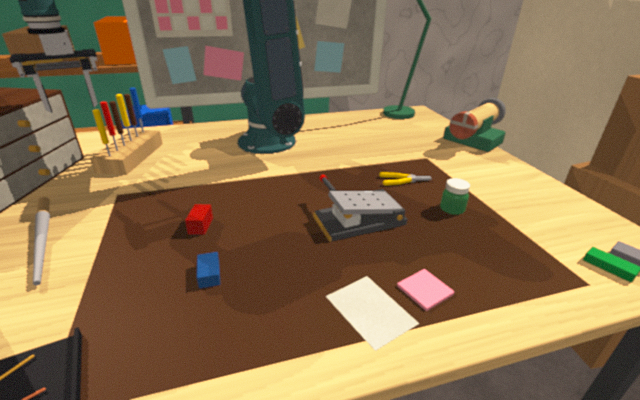

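View pics/side0.png

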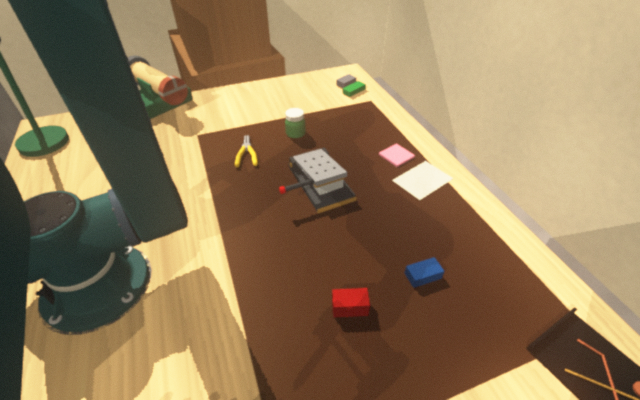

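The scene view shows the sine plate near (362,205), its handle's red collar at (323,177), the red block at (199,219) and the blue block at (208,270). In the side view the plate is at (320,170), the collar at (282,189), the red block at (351,302). The handle points towards the robot, and base yaw is small.

Run:
```python
from h import *
for n,(u0,v0,u1,v1) in (('scene',(310,165,415,245)),('side',(270,140,365,220))):
    s,W=snap(n); roi=np.zeros(W.shape[:2],bool); roi[v0:v1,u0:u1]=1
    H,S,V=cv2.split(cv2.cvtColor(s['image'],cv2.COLOR_BGR2HSV))
    P=W[roi]; P=P[~np.isnan(P[:,0])]
    # plate top: ransac-ish plane with tilt .194
    Q=P[(P[:,2]>.05)&(P[:,2]<.1)]
    best=None; rng=np.random.default_rng(0)
    for _ in range(400):
        a=Q[rng.choice(len(Q),3,0)]; nn=np.cross(a[1]-a[0],a[2]-a[0]); L=np.linalg.norm(nn)
        if L<1e-5: continue
        nn/=L; nn*=np.sign(nn[2]); 
        if nn[2]<.9: continue
        i=abs((Q-a[0])@nn)<.0025
        if best is None or i.sum()>best[0]: best=(i.sum(),i,nn)
    T=Q[best[1]]; r=cv2.minAreaRect((T[:,:2]*1000).astype(np.float32))
    nn=np.linalg.svd(T-T.mean(0))[2][2]; nn*=np.sign(nn[2])
    print(n,'plate',best[0],np.round(r[0],1),np.round(r[1],1),round(r[2],1),'n',nn.round(3),'tilt',np.arccos(nn[2]).round(3),'zmean',T.mean(0).round(4))
    m=roi&((H<8)|(H>172))&(S>120)&(V>60); 
    v,u=np.where(m); Z=W[m]; print('collar',len(u),u.mean(),v.mean(),np.nanmedian(Z,0).round(4))
    B=P[(P[:,2]>.013)&(P[:,2]<.022)]; r=cv2.minAreaRect((B[:,:2]*1000).astype(np.float32)); print('base top',len(B),np.round(r[0],1),np.round(r[1],1),round(r[2],1))
print(get_obs()['ee_rot'],get_obs()['width'])
```

```text
scene plate 951 [520.8 132.9] [175.2 126.5] 2.0 n [-0.016  0.186  0.982] tilt 0.188 zmean [0.5581 0.1284 0.063 ]
collar 54 335.462962962963 182.22222222222223 [0.4375 0.0846 0.0617]
base top 1238 [516.2 211.7] [186.7 402.5] 32.0
side plate 877 [515.7 132.5] [175.2 128.9] 1.4 n [-0.024  0.184  0.983] tilt 0.186 zmean [0.5481 0.121  0.0633]
collar 56 281.89285714285717 189.23214285714286 [0.4368 0.0761 0.0663]
base top 812 [557.  135.2] [110.1 202.9] 4.4
[-3.14064501e+00 -1.01733957e-04  2.64782296e-01] 0.09375015143823572
```

Emit:
drive_tool(commands=[[0, 0, 0, 0, 0, 0.94], [0, 0, 0, 0, 0, 0.94], [0.52, -0.81, 0.06, 0, 0, 0], [0.52, -0.81, 0.06, 0, 0, 0], [0.52, -0.81, 0.06, 0, 0, 0], [0.52, -0.81, 0.06, 0, 0, 0], [0.52, -0.81, 0.06, 0, 0, 0], [0.52, -0.81, 0.06, 0, 0, 0], [0.52, -0.81, 0.06, 0, 0, 0], [0.52, -0.81, 0.06, 0, 0, 0], [0.52, -0.81, 0.06, 0, 0, 0], [0.52, -0.81, 0.06, 0, 0, 0], [0.52, -0.81, 0.06, 0, 0, 0], [0.52, -0.81, 0.06, 0, 0, 0], [0.52, -0.81, 0.06, 0, 0, 0], [0.52, -0.81, 0.06, 0, 0, 0], [0.52, -0.81, 0.06, 0, 0, 0], [0.52, -0.81, 0.06, 0, 0, 0], [0.52, -0.81, 0.06, 0, 0, 0], [0, 0, 0, 0, 0, 0]], gripper=0)

```text
time: 2.75
tool_pos: [0.4544, 0.0472, 0.1641]
ee_rot: [-3.141, 0.001, 0.081]
wrist_force: [-0.8, -0.8, -0.1]
width: 0.0939
finger_force: 0.0
```

Run:
```python
from h import *
s,W=snap('wrist','w1.png'); 
o=get_obs(); print(o['tool_pos'],o['ee_rot'],o['time'])
m=masks(s['image'])['red']; c,l,st,ce=cv2.connectedComponentsWithStats(m.astype(np.uint8))
for i in range(1,c):
    if st[i,4]>30: print(st[i],np.nanmedian(W[l==i],0).round(4),np.nanmin(W[l==i],0).round(4),np.nanmax(W[l==i],0).round(4))
np.save('w1.npy',W)
```

```text
[0.45405579 0.04601887 0.16423807] [3.14114499e+00 1.29015413e-03 7.90386251e-02] 2.8
[ 534  155   96   78 4550] [ 0.4833 -0.2284  0.0382] [ 0.4304 -0.3097 -0.002 ] [ 0.5195 -0.2083  0.0414]
[274 213  20  16 264] [0.4366 0.0788 0.0696] [ 0.4045  0.0705 -0.0021] [0.443  0.097  0.0733]
```

View pics/w1.png

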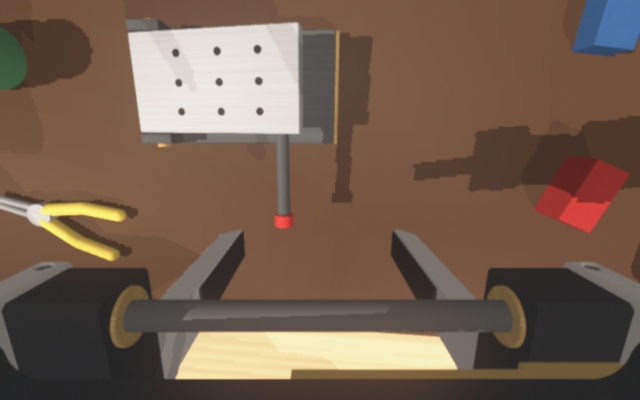

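The wrist view shows the handle bar from (283,135) to (283,213), with its collar at (284,221). I'll measure the bar directly.

Run:
```python
from h import *
W=np.load('w1.npy')
for v in (140,160,180,200,210,216,222):
    r=W[v,270:297]; k=(r[:,2]>.062); q=r[k]; print(v,q[:,0].mean().round(4),q[:,1].min().round(4),q[:,1].max().round(4),q[:,2].max().round(4))
B=W[28:140,120:345].reshape(-1,3); B=B[~np.isnan(B[:,0])]; B=B[(B[:,2]>.055)]
r=cv2.minAreaRect((B[:,:2]*1000).astype(np.float32));print(r)
# red block top
R=W[150:240,530:632].reshape(-1,3);R=R[R[:,2]>.036];print(cv2.minAreaRect((R[:,:2]*1000).astype(np.float32)))
```

```text
140 0.5126 0.079 0.0898 0.0694
160 0.4948 0.0779 0.0877 0.0698
180 0.4764 0.076 0.087 0.0697
200 0.4574 0.0748 0.0851 0.0691
210 0.4475 0.0744 0.0847 0.0696
216 0.4419 0.0711 0.0873 0.0706
222 0.4363 0.0706 0.0869 0.0727
((557.0504760742188, 121.807373046875), (91.32914733886719, 105.92803955078125), 2.9545185565948486)
((480.06585693359375, -238.37355041503906), (42.36382293701172, 70.38227081298828), 72.41864776611328)
```

Emit:
drive_tool(commands=[[0.26, -0.42, 0, 0, 0, 0], [0.26, -0.42, 0, 0, 0, 0], [0, 0, 0.5, 0, 0, 0], [0, 0, 0.5, 0, 0, 0], [0, 0, 0.5, 0, 0, 0], [0, 0, 0.5, 0, 0, 0], [0, 0, 0.5, 0, 0, 0], [0, 0, 0.48, 0, 0, 0], [0, 0, 0, 0, 0, 0], [0, 0, 0, 0, 0, 0]])

```text
time: 4.05
tool_pos: [0.473, 0.0804, 0.0463]
ee_rot: [3.141, -0.001, 0.076]
wrist_force: [0.2, 0.8, 0.1]
width: 0.094
finger_force: 0.0
```

Emit:
drive_tool(commands=[[0, 0, 0, 0, 0, 0], [0, 0, 0, 0, 0, 0], [0, 0, 0, 0, 0, 0], [0, 0, 0, 0, 0, 0], [0, 0, 0, 0, 0, 0], [0, 0, 0, 0, 0, 0], [0, 0, 0, 0, 0, 0], [0, 0, 0, 0, 0, 0]], gripper=1)

```text
time: 5.05
tool_pos: [0.4724, 0.0806, 0.0454]
ee_rot: [3.142, 0.0, 0.077]
wrist_force: [0.0, -0.2, 0.9]
width: 0.0175
finger_force: 0.0
```

Run:
```python
import numpy as np
def arc(t0,t1,n):
    t=np.linspace(t0,t1,n+1); y=-130*np.cos(t)+11*np.sin(t); z=130*np.sin(t)+11*np.cos(t)
    print(np.c_[t[1:],y[1:],z[1:],-np.diff(y)/40,-np.diff(z)/40].round(2).tolist())
arc(.194,1.45,20); arc(1.45,.524,20)
```

```text
[[0.26, -122.94, 43.66, -0.06, -0.2], [0.32, -119.96, 51.29, -0.07, -0.19], [0.38, -116.51, 58.71, -0.09, -0.19], [0.45, -112.59, 65.91, -0.1, -0.18], [0.51, -108.23, 72.85, -0.11, -0.17], [0.57, -103.45, 79.5, -0.12, -0.17], [0.63, -98.25, 85.83, -0.13, -0.16], [0.7, -92.67, 91.83, -0.14, -0.15], [0.76, -86.73, 97.46, -0.15, -0.14], [0.82, -80.44, 102.71, -0.16, -0.13], [0.88, -73.84, 107.56, -0.17, -0.12], [0.95, -66.94, 111.98, -0.17, -0.11], [1.01, -59.78, 115.96, -0.18, -0.1], [1.07, -52.38, 119.49, -0.18, -0.09], [1.14, -44.78, 122.54, -0.19, -0.08], [1.2, -37.0, 125.11, -0.19, -0.06], [1.26, -29.08, 127.18, -0.2, -0.05], [1.32, -21.04, 128.76, -0.2, -0.04], [1.39, -12.92, 129.82, -0.2, -0.03], [1.45, -4.75, 130.38, -0.2, -0.01]]
[[1.4, -10.77, 130.02, 0.15, 0.01], [1.36, -16.78, 129.38, 0.15, 0.02], [1.31, -22.75, 128.47, 0.15, 0.02], [1.26, -28.67, 127.27, 0.15, 0.03], [1.22, -34.53, 125.81, 0.15, 0.04], [1.17, -40.32, 124.08, 0.14, 0.04], [1.13, -46.02, 122.08, 0.14, 0.05], [1.08, -51.62, 119.82, 0.14, 0.06], [1.03, -57.11, 117.3, 0.14, 0.06], [0.99, -62.48, 114.53, 0.13, 0.07], [0.94, -67.71, 111.52, 0.13, 0.08], [0.89, -72.8, 108.26, 0.13, 0.08], [0.85, -77.73, 104.78, 0.12, 0.09], [0.8, -82.5, 101.07, 0.12, 0.09], [0.76, -87.09, 97.14, 0.11, 0.1], [0.71, -91.49, 93.01, 0.11, 0.1], [0.66, -95.7, 88.67, 0.11, 0.11], [0.62, -99.7, 84.15, 0.1, 0.11], [0.57, -103.49, 79.44, 0.09, 0.12], [0.52, -107.05, 74.57, 0.09, 0.12]]
```

Emit:
drive_tool(commands=[[0, 0, 0, 0, 0, 0], [0, 0, 0, 0, 0, 0], [0, 0, 0, 0, 0, 0], [0, -0.06, -0.2, 0, 0, 0], [0, -0.07, -0.19, 0, 0, 0], [0, -0.09, -0.19, 0, 0, 0], [0, 0, 0, 0, 0, 0]])

```text
time: 5.92
tool_pos: [0.4717, 0.0898, 0.0682]
ee_rot: [-3.141, 0.0, 0.077]
wrist_force: [2.9, 3.9, -5.8]
width: 0.011
finger_force: 30.0
```

Emit:
drive_tool(commands=[[0, -0.1, -0.18, 0, 0, 0], [0, -0.11, -0.17, 0, 0, 0], [0, -0.12, -0.17, 0, 0, 0], [0, -0.13, -0.16, 0, 0, 0], [0, -0.14, -0.15, 0, 0, 0], [0, -0.15, -0.14, 0, 0, 0], [0, -0.16, -0.13, 0, 0, 0], [0, -0.17, -0.12, 0, 0, 0], [0, -0.17, -0.11, 0, 0, 0], [0, -0.18, -0.1, 0, 0, 0], [0, -0.18, -0.09, 0, 0, 0], [0, -0.19, -0.08, 0, 0, 0], [0, -0.19, -0.06, 0, 0, 0], [0, -0.2, -0.05, 0, 0, 0], [0, -0.2, -0.04, 0, 0, 0], [0, -0.2, -0.03, 0, 0, 0], [0, -0.2, -0.01, 0, 0, 0], [0, 0, 0, 0, 0, 0], [0, 0, 0, 0, 0, 0]])

```text
time: 8.3
tool_pos: [0.4636, 0.202, 0.1429]
ee_rot: [-3.139, -0.003, 0.078]
wrist_force: [0.1, -0.5, 5.1]
width: 0.0109
finger_force: 30.0
```

Emit:
drive_tool(commands=[[0, 0, 0, 0, 0, 0], [0, 0, 0, 0, 0, 0], [0, 0, 0, 0, 0, 0], [0, 0, 0, 0, 0, 0], [0, 0, 0, 0, 0, 0]], gripper=0)

```text
time: 8.93
tool_pos: [0.4631, 0.2006, 0.1401]
ee_rot: [-3.142, 0.0, 0.077]
wrist_force: [0.3, -0.7, 0.0]
width: 0.0574
finger_force: 0.0
```

Emit:
drive_tool(commands=[[0, 0, -0.3, 0, 0, 0], [0, 0, -0.5, 0, 0, 0], [0, 0, -0.7, 0, 0, 0], [0, 0, -0.7, 0, 0, 0], [-0.05, 0.9, 0, 0, 0, 0], [-0.05, 0.9, 0, 0, 0, 0], [-0.05, 0.9, 0, 0, 0, 0], [-0.05, 0.9, 0, 0, 0, 0], [-0.05, 0.9, 0, 0, 0, 0], [-0.05, 0.9, 0, 0, 0, 0], [-0.05, 0.9, 0, 0, 0, 0], [-0.05, 0.9, 0, 0, 0, 0], [-0.03, 0.9, 0, 0, 0, 0], [-0.03, 0.9, 0, 0, 0, 0], [0, 0.9, 0, 0, 0, 0], [0, 0.9, 0, 0, 0, 0]])

```text
time: 10.92
tool_pos: [0.4781, -0.2329, 0.2294]
ee_rot: [3.141, -0.001, 0.077]
wrist_force: [-0.0, -0.3, 0.7]
width: 0.094
finger_force: 0.0
```

Emit:
drive_tool(commands=[[0, 0, 0, 0, 0, -0.99], [0, 0, 0, 0, 0, -0.99], [0, 0, 0, 0, 0, -0.99], [0, 0, 0, 0, 0, -0.99], [0, 0, 0, 0, 0, -0.99], [0, 0, 0, 0, 0, -0.99], [0, 0, 0, 0, 0, -0.99], [0, 0, 0, 0, 0, -0.99], [0, 0, 0, 0, 0, -0.99], [0, 0, 0, 0, 0, -0.99], [0, 0, 0, 0, 0, -0.99], [0, 0, 0, 0, 0, -0.97], [0, 0, 0, 0, 0, 0]])

```text
time: 12.55
tool_pos: [0.4781, -0.2317, 0.2292]
ee_rot: [3.14, 0.0, 1.262]
wrist_force: [-0.1, 0.2, -0.3]
width: 0.0941
finger_force: 0.0
```

```bash
cat > red.py <<'E'
from h import *
import sys
def rect(W,mask,lo,hi):
    P=W[mask]; P=P[(P[:,2]>lo)&(P[:,2]<hi)]
    r=cv2.minAreaRect((P[:,:2]*1000).astype(np.float32)); return np.round(r[0],1),np.round(r[1],1),round(r[2],1),len(P)
E
python3 - <<'E'
from red import *
for n in('scene','side','wrist'):
    s,W=snap(n,n+'2.png'); m=masks(s['image'])['red']
    if n=='side': m[:200]=0
    with np.errstate(invalid='ignore'):
        x,y=W[...,0],W[...,1]; m&=(abs(x-.48)<.07)&(abs(y+.238)<.07)
        print(n,rect(W,m,.037,.044))
        if n!='wrist':
            for zz in (.06,.09,.12,.15,.18,.2):
                k=(abs(W[...,2]-zz)<.006)&(abs(x-.56)<.08)&(y>0.05)&(y<.33); 
                if k.sum()>3: print(zz,np.percentile(x[k],[2,98]).round(3),np.percentile(y[k],[2,50,98]).round(3))
o=get_obs();print(o['tool_pos'],o['ee_rot'],o['joint_positions'],o['time'])
E
```

```text
scene (array([ 481.8, -237.2]), array([40.4, 72.2]), 71.7, 310)
0.06 [0.513 0.598] [0.212 0.216 0.229]
0.09 [0.511 0.599] [0.209 0.213 0.228]
0.12 [0.513 0.599] [0.205 0.209 0.223]
0.15 [0.519 0.599] [0.188 0.201 0.219]
0.18 [0.514 0.597] [0.199 0.208 0.215]
side (array([ 478.8, -239.2]), array([41.3, 69.9]), 71.5, 649)
0.06 [0.507 0.593] [0.213 0.215 0.219]
0.09 [0.507 0.594] [0.207 0.21  0.217]
0.12 [0.508 0.592] [0.202 0.207 0.214]
0.15 [0.493 0.59 ] [0.185 0.19  0.203]
0.18 [0.511 0.592] [0.198 0.207 0.215]
wrist (array([ 479.9, -239. ]), array([39.1, 70. ]), 72.3, 1710)
[ 0.4780615  -0.2316211   0.22874353] [3.14092201e+00 2.20435789e-04 1.26153313e+00] [-5.57889621e-01  4.13745368e-02  1.37344747e+00 -4.92217495e-05
  1.72606638e+00 -2.48634125e-01] 12.7
```

View pics/side2.png

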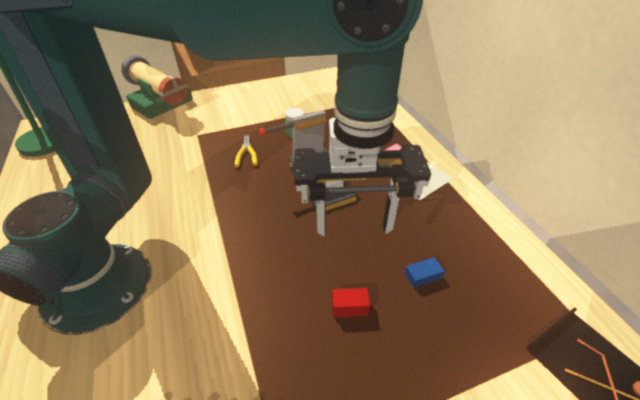

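The side view shows the plate standing up by itself (collar at (263,131)), the red block at (351,302), and the gripper above it.

Emit:
drive_tool(commands=[[-0.16, 0.1, 0.5, 0, 0, 0], [0, 0, 0.7, 0, 0, 0], [0, 0, 0.7, 0, 0, 0], [0, 0, 0.7, 0, 0, 0], [0, 0, 0.7, 0, 0, 0], [0, 0, 0.7, 0, 0, 0], [0, 0, 0.6, 0, 0, 0], [0, 0, 0.5, 0, 0, 0], [0, 0, 0.4, 0, 0, 0], [0, 0, 0, 0, 0, 0], [0, 0, 0, 0, 0, 0]])

```text
time: 14.08
tool_pos: [0.4804, -0.2393, 0.0091]
ee_rot: [3.14, 0.0, 1.263]
wrist_force: [0.5, 0.4, -0.3]
width: 0.0941
finger_force: 0.0
```

Emit:
drive_tool(commands=[[0, 0, 0, 0, 0, 0], [0, 0, 0, 0, 0, 0], [0, 0, 0, 0, 0, 0], [0, 0, 0, 0, 0, 0], [0, 0, 0, 0, 0, 0], [0, 0, 0, 0, 0, 0]], gripper=1)

```text
time: 14.82
tool_pos: [0.48, -0.239, 0.0088]
ee_rot: [3.141, 0.0, 1.263]
wrist_force: [-0.9, -0.0, 4.3]
width: 0.0697
finger_force: 30.0
```

Emit:
drive_tool(commands=[[0, 0, -0.3, 0, 0, 0], [0, 0, -0.6, 0, 0, 0], [0, 0, -0.7, 0, 0, 0], [0, 0, -0.7, 0, 0, 0], [0, 0, -0.7, 0, 0, 0], [0, 0, 0, 0, 0, 0]])

```text
time: 15.58
tool_pos: [0.481, -0.2396, 0.1303]
ee_rot: [3.137, 0.001, 1.263]
wrist_force: [0.1, -0.3, -4.4]
width: 0.0701
finger_force: 30.0
```

Run:
```python
from red import *
for n in('scene','side'):
    s,W=snap(n,n+'3.png')
    with np.errstate(invalid='ignore'):
        x,y,z=W[...,0],W[...,1],W[...,2]
        R=(abs(x-.56)<.09)&(y>.0)&(y<.18)
        print(n,'silver',rect(W,R,.038,.048),'base',rect(W,(abs(x-.557)<.08)&(y>0)&(y<.27),.014,.022))
        m=masks(s['image'])['red']&(abs(x-.48)<.08)&(abs(y+.238)<.08); print('red',rect(W,m,.02,.3), np.nanpercentile(z[m],[2,98]))
o=get_obs();print(o['tool_pos'],o['ee_rot'],o['width'],o['time'])
```

```text
scene silver (array([567. ,  99.1]), array([71.9, 40.8]), 7.1, 308) base (array([560.3, 139.5]), array([112., 200.]), 4.2, 1451)
red (array([ 484.4, -234.2]), array([40.2, 74.7]), 64.9, 447) [0.12304311 0.16250685]
side silver (array([562.3,  97.2]), array([68.6, 40.5]), 7.4, 218) base (array([556.9, 137.2]), array([110.3, 200.5]), 4.5, 1000)
red (array([ 479.3, -238.9]), array([43. , 70.4]), 72.0, 1267) [0.12078052 0.16049464]
[ 0.47916921 -0.23840075  0.12691477] [-3.13958391e+00 -5.03257838e-04  1.26285779e+00] 0.06972569874421485 15.675
```

View pics/scene3.png

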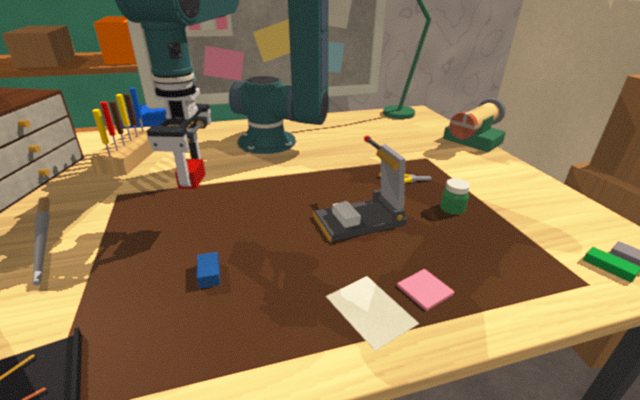

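The scene view shows the red block held at (190,175), the silver block on the base at (346,214), and the plate standing. Now I carry the block over the silver block.

Emit:
drive_tool(commands=[[0, 0, 0, 0, 0, -0.87], [0, 0, 0, 0, 0, -0.87], [0, 0, 0, 0, 0, -0.87], [0, 0, 0, 0, 0, -0.87], [0, 0, 0, 0, 0, -0.86], [0.81, 0.315, 0, 0, 0, 0], [0.81, 0.315, 0, 0, 0, 0], [0.81, 0.315, 0, 0, 0, 0], [0.81, 0.315, 0, 0, 0, 0], [0.81, 0.315, 0, 0, 0, 0], [0.81, 0.315, 0, 0, 0, 0], [0.81, 0.315, 0, 0, 0, 0], [0.81, 0.315, 0, 0, 0, 0], [0.81, 0.315, 0, 0, 0, 0], [0.81, 0.315, 0, 0, 0, 0], [0, 0, 0, 0, 0, 0], [0, 0, 0, 0, 0, 0]])

```text
time: 17.8
tool_pos: [0.563, 0.098, 0.1262]
ee_rot: [-3.138, 0.001, 1.697]
wrist_force: [-0.3, -0.3, -4.2]
width: 0.0698
finger_force: 30.0
```

Emit:
drive_tool(commands=[[0, 0, 0.4, 0, 0, 0], [0, 0, 0.4, 0, 0, 0], [0, 0, 0.4, 0, 0, 0], [0, 0, 0.3, 0, 0, 0], [0, 0, 0, 0, 0, 0], [0, 0, 0, 0, 0, 0]])

```text
time: 18.55
tool_pos: [0.5646, 0.0984, 0.0688]
ee_rot: [3.14, 0.0, 1.697]
wrist_force: [0.1, 0.3, -3.2]
width: 0.07
finger_force: 30.0
```

Run:
```python
from red import *
out=[]
for n in('scene','side'):
    s,W=snap(n,n+'4.png'); m=masks(s['image'])['red']
    with np.errstate(invalid='ignore'):
        x,y=W[...,0],W[...,1]; m&=(abs(x-.56)<.07)&(abs(y-.1)<.07)
        print(n,rect(W,m,.02,.3),np.nanpercentile(W[...,2][m],[2,98]))
    if n=='scene': out.append(cv2.resize(s['image'][160:260,290:430],None,fx=3.5,fy=3.5))
    else: out.append(cv2.resize(s['image'][110:230,250:390],None,fx=3.5,fy=3.5))
out[0]=cv2.copyMakeBorder(out[0],0,out[1].shape[0]-out[0].shape[0],0,0,cv2.BORDER_CONSTANT)
o=np.hstack(out);o=cv2.resize(o,None,fx=.8,fy=.8);cv2.imwrite('pics/c4.png',o)
print(get_obs()['tool_pos'])
```

```text
scene (array([565.3, 101.6]), array([73.1, 45.8]), 7.7, 461) [0.06185534 0.10104626]
side (array([564.4,  97. ]), array([73.7, 43. ]), 8.8, 554) [0.06263865 0.10133176]
[0.56483952 0.09851857 0.06925951]
```

View pics/c4.png

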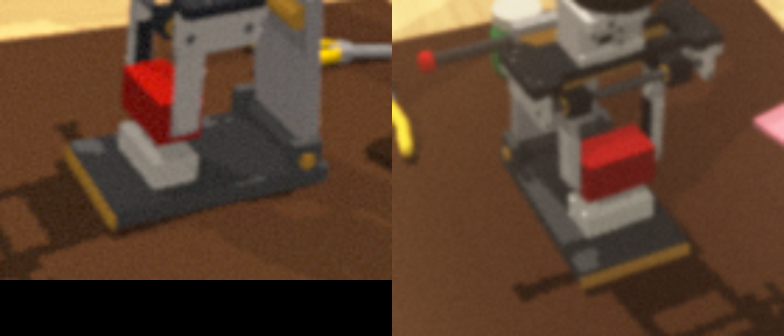

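The crops show the red block about 17 mm over the silver block and lined up with it in both views. I lower it.

Emit:
drive_tool(commands=[[0, 0, 0.15, 0, 0, 0], [0, 0, 0.12, 0, 0, 0], [0, 0, 0.08, 0, 0, 0], [0, 0, 0.06, 0, 0, 0], [0, 0, 0, 0, 0, 0], [0, 0, 0, 0, 0, 0]])

```text
time: 19.4
tool_pos: [0.5642, 0.0984, 0.0518]
ee_rot: [3.141, 0.0, 1.697]
wrist_force: [0.7, 0.0, -4.2]
width: 0.07
finger_force: 30.0
```

Emit:
drive_tool(commands=[[0, 0, 0.03, 0, 0, 0], [0, 0, 0, 0, 0, 0], [0, 0, 0, 0, 0, 0]])

```text
time: 19.77
tool_pos: [0.5642, 0.0984, 0.0518]
ee_rot: [3.141, 0.0, 1.697]
wrist_force: [-4.5, -0.9, 5.0]
width: 0.07
finger_force: 30.0
```

In contact; release and rise.

Emit:
drive_tool(commands=[[0, 0, 0, 0, 0, 0], [0, 0, 0, 0, 0, 0], [0, 0, 0, 0, 0, 0], [0, 0, 0, 0, 0, 0], [0, 0, -0.2, 0, 0, 0], [0, 0, -0.4, 0, 0, 0], [0, 0, -0.7, 0, 0, 0], [0, 0, -0.8, 0, 0, 0], [0, 0, -0.8, 0, 0, 0], [0, 0, -0.8, 0, 0, 0], [0, 0, -0.8, 0, 0, 0], [0, 0, 0, 0, 0, 0]], gripper=0)

```text
time: 21.28
tool_pos: [0.5659, 0.0986, 0.2355]
ee_rot: [3.133, 0.001, 1.697]
wrist_force: [-0.3, -0.0, 0.6]
width: 0.0943
finger_force: 0.0
```

Run:
```python
from red import *
for n in('scene','side'):
    s,W=snap(n); m=masks(s['image'])['red']
    with np.errstate(invalid='ignore'):
        x,y,z=W[...,0],W[...,1],W[...,2]; k=m&(abs(x-.56)<.07)&(abs(y-.1)<.07)
        print(n,rect(W,k,.079,.09),'silver',rect(W,(abs(x-.56)<.06)&(abs(y-.1)<.05)&~m,.026,.043))
        k=m&(z>.13)&(z<.2)&(abs(x-.44)<.05)&(y>.1); print('collar',k.sum(),np.nanmedian(W[k],0))
        k=(z>.1)&(z<.19)&(x>.45)&(x<.5)&(y>.1)&(y<.3); print('bar',k.sum(),W[k].mean(0),np.percentile(W[k],[3,97],axis=0).round(4).tolist())
print(get_obs()['tool_pos'],get_obs()['ee_rot'])
```

```text
scene (array([565.1,  98.8]), array([72.3, 40.5]), 7.0, 292) silver (array([576. ,  85.8]), array([78.4, 35.7]), 36.6, 179)
collar 1 [0.43726548 0.1965805  0.1549376 ]
bar 56 [0.47534328 0.20105091 0.16118429] [[0.4523, 0.1975, 0.1553], [0.4964, 0.2061, 0.1648]]
side (array([562.6,  97.7]), array([71., 42.]), 6.8, 292) silver (array([557.3,  81.1]), array([32.8, 76.4]), 69.5, 150)
collar 42 [0.42613792 0.19408432 0.16141876]
bar 93 [0.47493898 0.19969546 0.16029642] [[0.4522, 0.1957, 0.1549], [0.4982, 0.2051, 0.1645]]
[0.5640556  0.09843971 0.23071838] [3.14100399e+00 1.04559309e-04 1.69684244e+00]
```

Emit:
drive_tool(commands=[[0.52, -0.775, 0, 0, 0, 0], [0.52, -0.775, 0, 0, 0, 0], [0.52, -0.775, 0, 0, 0, 0], [0, 0, 0, 0, 0, 0.952], [0, 0, 0, 0, 0, 0.952], [0, 0, 0, 0, 0, 0.952], [0, 0, 0, 0, 0, 0.952], [0, 0, 0, 0, 0, 0.952], [0, 0, 0, 0, 0, 0.952], [0, 0, 0, 0, 0, 0.952], [0, 0, 0, 0, 0, 0.952], [0, 0, 0, 0, 0, 0.952], [0, 0, 0, 0, 0, 0.952], [0, 0, 0, 0, 0, 0.952], [0, 0, 0, 0, 0, 0.952], [0, 0, 0, 0, 0, 0.952], [0, 0, 0, 0, 0, 0.952], [0, 0, 0, 0, 0, 0.952], [0, 0, 0, 0, 0, 0.952]])

```text
time: 23.75
tool_pos: [0.463, 0.1484, 0.2282]
ee_rot: [3.141, 0.004, 0.17]
wrist_force: [-0.2, -0.7, 0.2]
width: 0.0941
finger_force: 0.0
```

Emit:
drive_tool(commands=[[0, 0, 0, 0, 0, 0.952], [0, 0, 0, 0, 0, 0], [0, 0, 0, 0, 0, 0]])

```text
time: 24.12
tool_pos: [0.4635, 0.1485, 0.2295]
ee_rot: [3.141, 0.002, 0.08]
wrist_force: [-0.1, 0.1, 0.1]
width: 0.0943
finger_force: 0.0
```

Emit:
drive_tool(commands=[[0.05, -0.65, 0, 0, 0, 0], [0.05, -0.64, 0, 0, 0, 0], [0, 0, 0.5, 0, 0, 0], [0, 0, 0.5, 0, 0, 0], [0, 0, 0.5, 0, 0, 0], [0, 0, 0.4, 0, 0, 0], [0, 0, 0.3, 0, 0, 0], [0, 0, 0, 0, 0, 0], [0, 0, 0, 0, 0, 0]])

```text
time: 25.25
tool_pos: [0.4644, 0.2005, 0.1434]
ee_rot: [-3.141, -0.001, 0.078]
wrist_force: [0.5, 0.9, 0.6]
width: 0.0941
finger_force: 0.0
```

Emit:
drive_tool(commands=[[0, 0, 0, 0, 0, 0], [0, 0, 0, 0, 0, 0], [0, 0, 0, 0, 0, 0], [0, 0, 0, 0, 0, 0], [0, 0, 0, 0, 0, 0], [0, 0, 0, 0, 0, 0], [0, 0, 0, 0, 0, 0], [0, 0, 0, 0, 0, 0], [0, 0, 0, 0, 0, 0], [0, 0, 0, 0, 0, 0], [0, 0, 0, 0, 0, 0], [0, 0, 0, 0, 0, 0]], gripper=1)

```text
time: 26.75
tool_pos: [0.464, 0.2005, 0.1427]
ee_rot: [-3.141, -0.0, 0.078]
wrist_force: [0.3, 0.6, 0.2]
width: 0.0112
finger_force: 30.0
```

Emit:
drive_tool(commands=[[0, 0.15, 0.01, 0, 0, 0], [0, 0.15, 0.02, 0, 0, 0], [0, 0.15, 0.02, 0, 0, 0], [0, 0.15, 0.03, 0, 0, 0], [0, 0.15, 0.04, 0, 0, 0], [0, 0.14, 0.04, 0, 0, 0], [0, 0.14, 0.05, 0, 0, 0], [0, 0.14, 0.06, 0, 0, 0], [0, 0.14, 0.06, 0, 0, 0], [0, 0.13, 0.07, 0, 0, 0], [0, 0.13, 0.08, 0, 0, 0], [0, 0.13, 0.08, 0, 0, 0], [0, 0.12, 0.09, 0, 0, 0], [0, 0.12, 0.09, 0, 0, 0], [0, 0.11, 0.1, 0, 0, 0], [0, 0.11, 0.1, 0, 0, 0], [0, 0.11, 0.11, 0, 0, 0], [0, 0, 0, 0, 0, 0], [0, 0, 0, 0, 0, 0]])

```text
time: 29.12
tool_pos: [0.4707, 0.1095, 0.1001]
ee_rot: [3.141, 0.001, 0.078]
wrist_force: [-4.2, 0.0, -1.8]
width: 0.0107
finger_force: 30.0
```

Emit:
drive_tool(commands=[[0, 0.05, 0.055, 0, 0, 0], [0, 0.05, 0.055, 0, 0, 0], [0, 0.05, 0.055, 0, 0, 0], [0, 0.05, 0.06, 0, 0, 0], [0, 0.045, 0.06, 0, 0, 0], [0, 0, 0, 0, 0, 0], [0, 0, 0, 0, 0, 0]])

```text
time: 30.0
tool_pos: [0.4714, 0.1002, 0.089]
ee_rot: [-3.141, 0.001, 0.079]
wrist_force: [-5.0, 1.1, -1.6]
width: 0.0113
finger_force: 30.0
```

Emit:
drive_tool(commands=[[0, 0.02, 0.03, 0, 0, 0], [0, 0.01, 0.02, 0, 0, 0], [0, 0, 0, 0, 0, 0], [0, 0, 0, 0, 0, 0]])

```text
time: 30.5
tool_pos: [0.4716, 0.0997, 0.0881]
ee_rot: [-3.14, 0.0, 0.079]
wrist_force: [-8.0, 2.5, 3.1]
width: 0.0113
finger_force: 30.0
```

Emit:
drive_tool(commands=[[0, 0.01, 0.02, 0, 0, 0], [0, 0.01, 0.02, 0, 0, 0], [0, 0, 0, 0, 0, 0], [0, 0, 0, 0, 0, 0]])

```text
time: 31.0
tool_pos: [0.4716, 0.0997, 0.0881]
ee_rot: [-3.139, -0.0, 0.079]
wrist_force: [-9.6, 4.1, 8.6]
width: 0.0111
finger_force: 30.0
```

```bash
cat > chk.py <<'E'
from red import *
for n in('scene','side'):
    s,W=snap(n,'last_'+n+'.png'); m=masks(s['image'])['red']
    with np.errstate(invalid='ignore'):
        x,y,z=W[...,0],W[...,1],W[...,2]
        k=(x>.525)&(x<.59)&(y>.07)&(y<.2)&(z>.05)&(z<.14)&~m; P=W[k]
        for _ in range(8):
            c=P.mean(0); nn=np.linalg.svd(P-c,full_matrices=False)[2][2]; d=abs((P-c)@nn); P=P[d<max(.002,2*np.median(d))]
        print(n,len(P),'tilt',np.arccos(abs(nn[2])).round(3))
        k=m&(abs(x-.56)<.07)&(abs(y-.09)<.07)&(z>.04)&(z<.09); print('red',k.sum(),np.percentile(W[k],[2,98],axis=0).round(3).tolist())
E
python3 chk.py
```

```text
scene 250 tilt 0.516
red 485 [[0.536, 0.077, 0.046], [0.602, 0.121, 0.084]]
side 158 tilt 0.497
red 449 [[0.527, 0.074, 0.047], [0.597, 0.106, 0.083]]
```

Tilt is about 0.52 and the roller is in contact. I let go and back up.

Emit:
drive_tool(commands=[[0, 0, 0, 0, 0, 0], [0, 0, 0, 0, 0, 0], [0, 0, 0, 0, 0, 0], [0, 0, 0, 0, 0, 0], [0, 0, 0, 0, 0, 0], [0, 0, 0, 0, 0, 0], [0, 0, -0.3, 0, 0, 0], [0, 0, -0.5, 0, 0, 0], [0, 0, -0.7, 0, 0, 0], [0, 0, -0.7, 0, 0, 0], [0, 0, -0.7, 0, 0, 0], [0, 0, 0, 0, 0, 0], [0, 0, 0, 0, 0, 0]], gripper=0)

```text
time: 32.72
tool_pos: [0.4716, 0.0981, 0.2009]
ee_rot: [3.142, 0.001, 0.078]
wrist_force: [0.1, 0.1, -0.5]
width: 0.0942
finger_force: 0.0
```

```bash
python3 chk.py
```

```text
scene 260 tilt 0.517
red 487 [[0.536, 0.077, 0.046], [0.602, 0.121, 0.084]]
side 191 tilt 0.514
red 448 [[0.527, 0.074, 0.047], [0.597, 0.106, 0.084]]
```

View pics/last_scene.png

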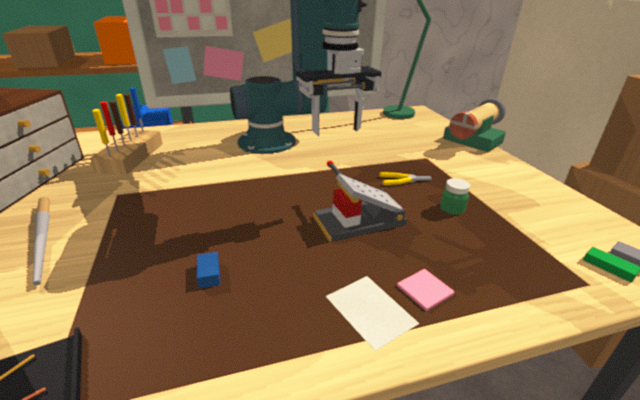

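The scene view shows the plate resting on the red and silver stack at (347,205), with the gripper clear and the other objects in place.

```bash
python3 -c "from bench import close_job; print(close_job())"
```

```text
the job is handed in; nothing more can be done
None
```

The sine plate now rests on the red block squarely stacked on the silver one, at a camera-measured tilt of about 0.52 rad (30 degrees), and the job is handed in with the gripper clear; the judge's verdict was not shown.

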